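# Open a push-and-turn cleaner bottle one-handed

## Task

Slide the square cleaner bottle into the wooden opening stand and keep it pressed against the back stop until the sprung catch has come fully out behind it. Then press the push-and-turn cap down, twist it anticlockwise (seen from above) until it is free, and lift it straight up. Finish while holding the cap in the gripper, level and still, 6 to 10 cm above where it sat, over the bottle, which stays caught in the stand; leave the mug, the jar and the soap dish alone.

Things in the scene. Friction and masses are not known exactly. Their poses are not given: they have to be found in the camera images.
- bottle: White square cleaner bottle, 0.4 to 0.65 kg, standing loose on the counter with the cap locked on its neck. Body 60 x 60 mm in section, flat shoulder 110 mm above the counter. Origin: centre of its underside; x and y square to its faces, z up. All four sides are alike and any side may face the stop. Pinched by its sides it pitches easily about the line of the fingers: push it with a finger behind.
- cap: Grey ribbed round push-and-turn cap on the bottle, 44 mm in diameter, 32 mm tall, 30 g. Origin: centre of its lower rim, z up along its axis. Locked, the rim is 117 mm above the bottle's underside (7 mm above the shoulder), the top 149 mm, and its x axis is along the bottle's x (3 degrees of play). A spring in the neck pushes it up with 6 N locked, 9 N fully down.
- cap_top (a point): Centre of the cap's top. The cap locks unless pressed: pressed down at least 4 mm (hard stop at 6.5 mm) it turns anticlockwise seen from above. From 35 to 64 degrees from locked (aim for 50; hard stop at 64) its lugs meet the gaps in the neck and it lifts straight off. Not pressed, it neither turns nor comes off.
- stand: Light wooden stand fixed to the counter: a bay open towards the robot, walls 60 mm high. Origin: on the counter, where the centre of the bottle's underside comes when the bottle touches the back stop, midway between the guides; x is the direction in which the bottle is pushed in, y to the left of that, z up. Inner faces of the guides at y = +33 and -33 mm.
- stand_mouth (a point): Middle of the bay's mouth on the counter, at x = -87 mm in the stand's frame. The left guide runs from x = -60 mm to the stop, with a flare in front of it from the mouth on. The right guide begins at x = -26 mm; before it, on the right, are the catch and its housing, x = -73 to -23 mm, out to y = -82 mm, with a knob out to y = -102 mm; all up to 60 mm high.
- backstop: Wooden cross wall of the stand, 86 mm wide, 60 mm high, with a thin dark pad; the stand's far end. Origin as stand; its face is at x = +30 mm in the stand's frame.
- catch (a joint): Steel sprung catch at the bay's right front, sliding along the stand's y. 0 = fully out into the bay (as it starts), 0.017 m = pushed fully in. The bottle pushes it aside by its slanted front (4 to 10 N of push; damped: go at about 0.03 m/s). Once the bottle is within about 3 mm of the back stop it springs out behind it in about 0.2 s.
- catch_nose (a point): Inner rear corner of the catch, at x = -33, y = -20 mm in the stand's frame, 44 mm above the counter, when out. It lies 3 mm behind the rear face of a bottle that is fully home.
- mug: White mug, 80 mm wide, 90 mm tall; origin at the centre of its underside. Leave it alone.
- jar: Round glass jar with a steel lid, 72 mm wide, 100 mm tall; origin at the centre of its underside. Leave it alone.
- soapdish: White dish 110 x 80 mm with a scouring sponge in it, 43 mm tall; origin at the centre of its underside. Leave it alone.
Not all that is in view belongs to the job. There is more than one size of the stand; the job needs the middle-sized. Leave any red look-alike of the bottle alone.

How it is judged:
By the outcome, as a careful person would: the job done as asked, in the order asked, and still so for the second after the job is handed in, while the arm keeps its last pose, push and grip.
It also fails if it takes over 61 s, if anything falls off the work surface, if the arm or the gripper's body presses on something with over 40 N, if the wrist force passes 120 N, or if a joint passes its speed limit or range.

## Robot

A 7-joint arm with a two-finger parallel gripper is mounted at the origin on the work surface. World frame = base frame: x ahead of the robot, y to its left, z up, the work surface at z = 0. Lengths are in m, angles in rad, forces in N, time in s.
With the tool pointing down it reaches from about 0.4 to 0.875 m from the base axis. Payload 19.3 kg.
Tool frame: the origin (TCP) lies on the centre line of the jaws, within the pads' length; the fingertips stand 14 mm ahead of it and the grasp point (between the pads) lies 5 mm behind it; x points along the fingers, y is the direction in which the jaws open and shut, and the axes are right-handed (so a half turn about x gives the same grasp; the last joint's range is limited). The gripper opens to 85 mm and grips with 20 to 120 N. Pads are 22 mm wide; open, the fingers measure 114 mm over their backs; the gripper's body (76 mm by 85 mm) begins 54 mm behind the grasp point. The pads swing forward as they close: fully open they stand 13 mm farther back than shut.
Start: joints at [-1.294, 0.521, -0.036, 1.599, 0.021, 1.021, -0.113], TCP at [0.212, 0.588, 0.245] pointing down, gripper open.
Joint ranges: [-2.91, 2.91], [-0.3, 2.13], [-1.5, 1.42], [0.17, 2.43], [-1.26, 4.41], [0.16, 1.93], [-2.52, 2.52]. Speed limits (rad/s): [1.89, 1.89, 2.39, 2.39, 3.01, 3.01, 3.01].

## Interface

Orientations are given as [roll, pitch, yaw] about the fixed x, y, z axes, in that order (R = Rz(yaw) Ry(pitch) Rx(roll)).
In Python, from workcell import monitor, optics, bot gives the robot as it stands.
- The arm moves only by the tool arm_command, never from a script. Its arguments are lists of equal length, an entry for each row: "delta_pos": the shift along the tool's x, y, z as a fraction of full scale, a list of three; "rotation": the turn, a rotation vector about the tool's x, y, z as a fraction of full scale, a list of three. In form: {"delta_pos": [[dx, dy, dz], ...], "rotation": [[wx, wy, wz], ...]}. A call has 1 to 10 rows; each row shifts and turns the pose as measured when the row begins, along the tool's axes as they then stand; what a row does not reach is not made up. Full scale, the value 1, is 30 mm for a shift and 6 degrees for a turn. A row lasts 1/10 s, in which the tool goes at most 50 mm and 8.59 degrees, less where a joint would pass 70% of its speed; a pose out of reach is approached as far as the arm can. A call with a number of a shift or a turn outside -1 to 1 is refused whole. A call with a gripper value outside its range is refused whole. "gripper" is the closure, from -1 (fully open) to 1 (shut), so that 0 is half open, set as the call begins (left out, the last holds). The fingers move at their own pace and stop on an object; "grip_force" is the grip in N (left out, the last holds). Time passes only in rows, so rows that do not move let the fingers close. It gives the time, the measured TCP pose, the force and the opening at its end, in the units of the state.
- monitor.observe(): the state, without advancing time (a new reading comes with each control period).
- optics.grab_frame(name): name is "scene" or "top" or "wrist"; returns the picture (480x640x3 uint8, red, green, blue); there is no depth.
- optics.camera_params(name): a dict with "fx", "fy", "cx", "cy" (pixels), "dist_coeffs" ([k1, k2, p1, p2, k3] as OpenCV has them; the pictures are not rectified), "origin" and "rotation" of the camera in the world. Camera axes: x right, y down, z forward; pixel columns grow to the right and rows downward; lengths in m; the calibration is good to about 2 mm. A picture is of the moment at which its call begins: read the wrist's pose just before it. camera_params takes no time and is no camera call; for the wrist camera it gives the pose at the moment of the call.
- bot.job_done(): hands the job in, once; it reports no verdict.
The state is a dict: "clock": time; "qpos": joint angles; "qd": joint speeds; "joint_efforts": joint torques, N m; "position": TCP position; "tool_rot": TCP orientation; "force": force on the tool from outside, world axes, zero at the start; "moment": the same for the moment, N m; "grip_width": finger opening in m.
Only numpy, scipy, OpenCV 4.12 (cv2) and the standard library are available. Lean on these libraries where they do the work, as an engineer would, in place of code of your own. Each camera call takes 0.05 s, during which the arm holds its last target. There are 200 camera calls.

## Working session

There is one attempt and no reset: what is moved stays moved. The work goes in short steps, Python scripts to look and compute and a tool call to move; the robot and the scene stay as the last step left them, time stands still between calls to the robot, and variables do not carry over. Pictures are saved under pics/ and viewed, about 8 in all and at most 12, crops included, and the job is handed in when it is done.

Besides the shell and the picture viewer there is one more tool, called after "Request:" as a command line: name --argument value ..., lists and objects as JSON in quotes. arm_command: Moves the arm, as the interface text tells. Its arguments: {"type":"object","properties":{"delta_pos":{"type":"array","items":{"type":"array","items":{"type":"number"}}},"rotation":{"type":"array","items":{"type":"array","items":{"type":"number"}}},"gripper":{"type":"number"},"grip_force":{"type":"number"}},"required":["delta_pos","rotation"]}

```bash
mkdir -p pics; ls; python3 - <<'E'
from workcell import monitor, optics, bot
import cv2
s=monitor.observe(); print({k:s[k] for k in('clock','position','tool_rot','force','grip_width')})
for n in('scene','top'):
    p=optics.camera_params(n); print(n,p)
    cv2.imwrite(f'pics/{n}0.png',optics.grab_frame(n)[:,:,::-1])
E
```

```text
pics
{'clock': 0.0, 'position': array([0.21234981, 0.58750143, 0.24474729]), 'tool_rot': array([-1.51971408,  1.5697306 , -1.86654207]), 'force': array([-0.11930126,  0.02538036,  0.89641999]), 'grip_width': 0.0855656393998066}
scene {'fx': 566.921787943897, 'fy': 566.921787943897, 'cx': 308.16140971474994, 'cy': 244.5889561547282, 'dist_coeffs': array([-0.16145756,  0.        ,  0.        ,  0.        ,  0.        ]), 'origin': array([1.34667245, 0.02722654, 0.95690422]), 'rotation': array([-2.39490322,  0.00891749,  1.60201736])}
top {'fx': 565.1211179200352, 'fy': 565.1211179200352, 'cx': 313.2213196932761, 'cy': 232.718169157424, 'dist_coeffs': array([0.04283582, 0.        , 0.        , 0.        , 0.        ]), 'origin': array([ 0.44664205, -0.02470949,  1.1298209 ]), 'rotation': array([-3.01857673,  0.02290767, -1.57714507])}
```

View pics/top0.png

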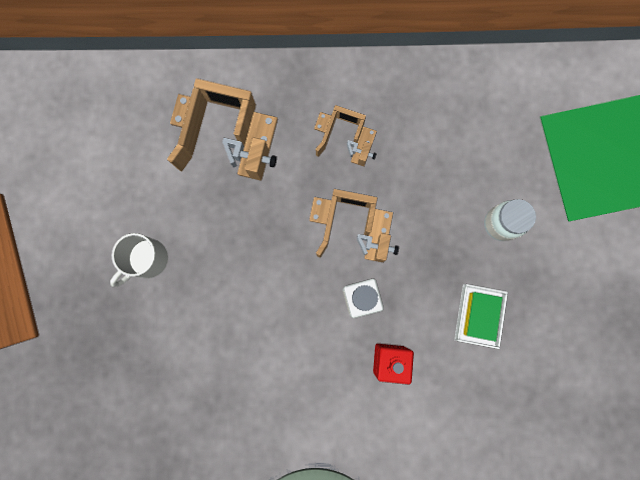

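View pics/scene0.png

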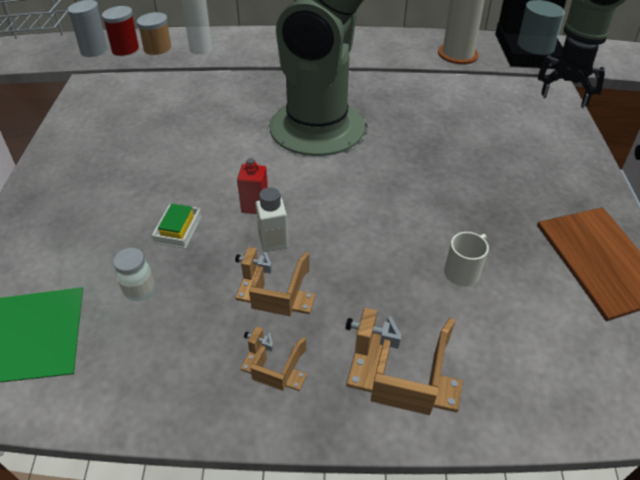

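The top view has the middle stand near (352,225), with its stop at the top. The white bottle is at (363,298), the red look-alike at (394,364), and the larger and smaller stands are further off. The scene view agrees. I'll zoom in to measure.

```bash
cat > h.py <<'E'
import numpy as np, cv2
from scipy.spatial.transform import Rotation as R
from workcell import monitor, optics, bot
def cam(n):
    p=optics.camera_params(n); K=np.array([[p['fx'],0,p['cx']],[0,p['fy'],p['cy']],[0,0,1]])
    r=np.array(p['rotation']); M=r if r.shape==(3,3) else R.from_euler('xyz',r).as_matrix()
    return K,np.array(p['dist_coeffs']),np.array(p['origin']),M
def ray(c,uv,z):
    K,d,o,M=c
    u=cv2.undistortPoints(np.array(uv,float).reshape(-1,1,2),K,d).reshape(-1,2)
    v=np.c_[u,np.ones(len(u))]@M.T
    z=np.broadcast_to(z,len(u))
    return o+v*((z-o[2])/v[:,2])[:,None]
def proj(c,P):
    K,d,o,M=c
    return cv2.projectPoints((np.array(P,float)-o)@M,np.zeros(3),np.zeros(3),K,d)[0].reshape(-1,2)
E
python3 - <<'E'
import cv2,numpy as np
from h import *
c=cam('top'); print(ray(c,[[363,298],[352,198],[313,480]],[.149,.06,0]).round(3))
t=cv2.imread('pics/top0.png')
a=cv2.resize(t[180:330,300:410],None,fx=4,fy=4,interpolation=cv2.INTER_CUBIC)
s=cv2.imread('pics/scene0.png')[180:330,225:325]
b=cv2.resize(s,None,fx=3.5,fy=4,interpolation=cv2.INTER_CUBIC)
cv2.imwrite('pics/z1.png',np.hstack([a,b]))
E
```

```text
[[ 0.454 -0.088  0.149]
 [ 0.646 -0.076  0.06 ]
 [ 0.114  0.004  0.   ]]
```

View pics/z1.png

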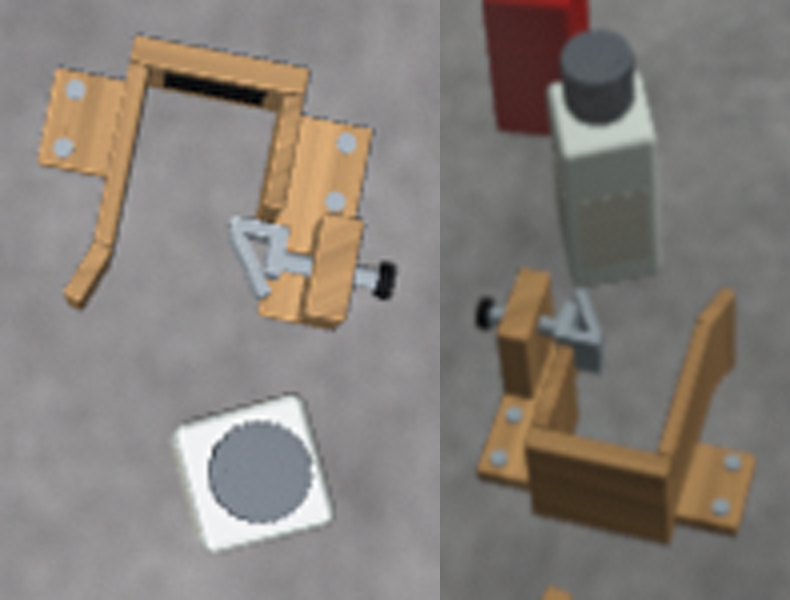

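```bash
python3 - <<'E'
from h import *
c=cam('top')
f=lambda L,z: ray(c,np.array(L)/4+[300,180],z)
def pr(n,a): print(n,a[:,:2].round(4).tolist())
bs=f([[137,37],[308,70],[148,66],[302,95]],.06); pr('bs',bs)
print('w',np.linalg.norm(bs[0]-bs[1]))
lg=f([[148,68],[116,243]],.06); pr('lg',lg)
rg=f([[277,97],[258,212]],.06); pr('rg',rg)
for a,b in((bs[1],bs[0]),(bs[3],bs[2])): d=b-a; print('yaw from bs',np.degrees(np.arctan2(-d[0],d[1])))
for a,b in (lg,rg): d=a-b; print('yaw guide',np.degrees(np.arctan2(d[1],d[0])))
bo=f([[175,430],[298,396],[331,520],[212,551]],.11); pr('bottle',bo); print(bo.mean(0))
for i in range(4): d=bo[(i+1)%4]-bo[i]; print(np.linalg.norm(d),np.degrees(np.arctan2(d[1],d[0])))
pr('cap',f([[261,471]],.149))
print(ray(cam('scene'),[[225+600/3.5-440/3.5,180+62/4]],.149))
print(R.from_euler('xyz',monitor.observe()['tool_rot']).as_matrix().round(3))
E
```

```text
bs [[0.663, -0.042], [0.646, -0.1237], [0.6488, -0.0472], [0.6339, -0.1206]]
w 0.08343454108379675
lg [[0.6478, -0.0472], [0.5634, -0.031]]
rg [[0.633, -0.1087], [0.5777, -0.0987]]
yaw from bs -11.767439388216319
yaw from bs -11.471377634332661
yaw guide -10.85356587074719
yaw guide -10.265686302260924
bottle [[0.4734, -0.0563], [0.4882, -0.1116], [0.4331, -0.1251], [0.4197, -0.072]]
[ 0.45359076 -0.09126819  0.11      ]
0.057270110011253844 -74.99141772746675
0.05675425053383378 -166.22837288580703
0.054763905792702225 104.15192953831357
0.05593706902945003 16.32711990396031
cap [[0.4546, -0.0918]]
[[ 0.45985705 -0.08700162  0.149     ]]
[[-0.     0.34   0.94 ]
 [-0.001  0.94  -0.34 ]
 [-1.    -0.001  0.   ]]
```

Request:
arm_command --delta_pos '[[0, -0.5, 0.5], [0, -1, 1], [0, -1, 1], [0, -1, 1], [0, -1, 1], [0, -1, 1], [0, -1, 1], [0, -1, 1], [0, -1, 1], [0, -1, 1]]' --rotation '[[0, 0, 0], [0, 0, 0], [0, 0, 0], [0, 0, 0], [0, 0, 0], [0, 0, 0], [0, 0, 0], [0, 0, 0], [0, 0, 0], [0, 0, 0]]' --gripper -1 --grip_force 60

```text
clock: 1.1
position: [0.3853, 0.2125, 0.2421]
tool_rot: [-2.101, 1.566, -2.439]
force: [0.6, 0.5, 0.1]
grip_width: 0.0854
```

Request:
arm_command --delta_pos '[[0, -0.97, 0.62], [0, -0.97, 0.62], [0, -0.97, 0.62], [0, -0.97, 0.62], [0, -0.97, 0.62], [0, -0.97, 0.62], [0, -0.97, 0.62], [0, -0.97, 0.62], [0, -0.9, 0.6], [0, 0, 0]]' --rotation '[[0, 0, 0], [0, 0, 0], [0, 0, 0], [0, 0, 0], [0, 0, 0], [0, 0, 0], [0, 0, 0], [0, 0, 0], [0, 0, 0], [0, 0, 0]]'

```text
clock: 2.1
position: [0.4573, -0.1065, 0.2425]
tool_rot: [-1.937, 1.565, -2.281]
force: [-0.6, 0.3, -0.5]
grip_width: 0.0856
```

Request:
arm_command --delta_pos '[[0, 0, 0], [0, 0, 0], [0, 0, 0], [0, 0, 0], [0, 0, 0], [0, 0, 0], [0, 0, 0], [0, 0, 0], [0, 0, 0], [0, 0, 0]]' --rotation '[[1, 0, 0], [1, 0, 0], [1, 0, 0], [1, 0, 0], [1, 0, 0], [1, 0, 0], [1, 0, 0], [1, 0, 0], [1, 0, 0], [0, 0, 0]]'

```text
clock: 3.1
position: [0.4553, -0.1033, 0.2408]
tool_rot: [-1.523, 1.562, -2.847]
force: [1.0, 0.2, -0.1]
grip_width: 0.0855
```

```bash
cat >> h.py <<'E'
def st():
    s=monitor.observe(); M=R.from_euler('xyz',s['tool_rot']).as_matrix()
    print('t',s['clock'],'p',s['position'].round(4),'jawyaw',np.degrees(np.arctan2(M[1,1],M[0,1])).round(2),'x',M[:,0].round(4),'F',s['force'].round(1),'w',round(s['grip_width'],4))
    print('q',s['qpos'].round(2))
    return s,M
def go(pos,yaw):
    "print needed move to pos, jaw yaw deg, in tool units, incl. levelling"
    s,M=st(); a=np.radians(yaw)
    T=np.c_[[0,0,-1],[np.cos(a),np.sin(a),0],[np.sin(a),-np.cos(a),0]]
    print('rows pos',(M.T@(np.array(pos)-s['position'])/.03).round(3),'rot',(np.degrees(R.from_matrix(M.T@T).as_rotvec())/6).round(3))
E
python3 - <<'E'
from h import *
go([.454,-.091,.245],14.9)
c=cam('wrist'); im=optics.grab_frame('wrist'); np.savez('w1.npz',im=im,**dict(zip('Kdoм',c)))
print(c)
cv2.imwrite('pics/w1.png',im[:,:,::-1])
E
```

```text
t 3.1 p [ 0.4553 -0.1033  0.2408] jawyaw 14.14 x [-0.0085 -0.0026 -1.    ] F [ 1.   0.2 -0.1] w 0.0855
q [-0.3   0.31  0.49  2.02 -0.18  0.86  0.54]
rows pos [-0.142  0.057 -0.406] rot [-0.127  0.004  0.085]
(array([[402.12090957,   0.        , 314.97363387],
       [  0.        , 402.12090957, 232.01703661],
       [  0.        ,   0.        ,   1.        ]]), array([-0.05882593,  0.        ,  0.        ,  0.        ,  0.        ]), array([ 0.43854089, -0.031252  ,  0.36937673]), array([[ 0.96949103,  0.23695656,  0.06275931],
       [ 0.244964  , -0.92722591, -0.28327504],
       [-0.00893182,  0.29000638, -0.95698303]]))
```

View pics/w1.png

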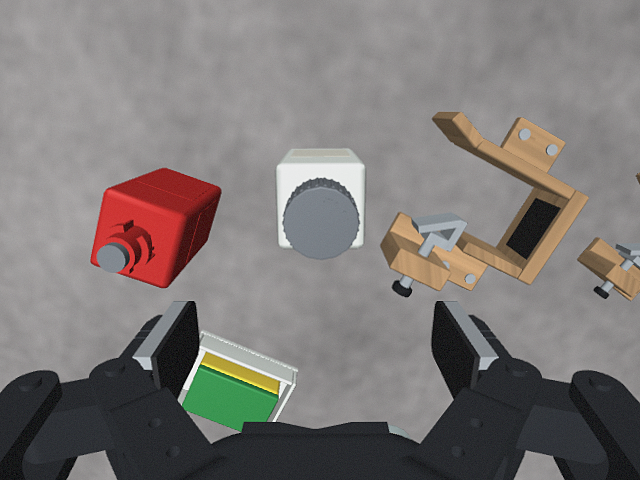

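The wrist view shows the cap top centred at (321,222). The bottle's sides are nearly square to the image, and the stop's outer top corners are at (589,192) and (529,284).

```bash
python3 - <<'E'
from h import *
c=cam('wrist')
print('cap',ray(c,[[321,222]],.149).round(4))
b=ray(c,[[277,168],[364,165],[366,250],[279,246]],.11); print('bottle',b.round(4),b.mean(0))
for i in range(4): d=b[(i+1)%4]-b[i]; print(np.linalg.norm(d).round(4),np.degrees(np.arctan2(d[1],d[0])).round(1))
o=ray(c,[[589,192],[529,284]],.06); print('outer',o.round(4),np.linalg.norm(o[0]-o[1])); d=o[0]-o[1]; print(np.degrees(np.arctan2(-d[0],d[1])))
# model projected on images
def model(c,x0,y0,yaw):
    a=np.radians(yaw); Rz=np.array([[np.cos(a),-np.sin(a)],[np.sin(a),np.cos(a)]])
    pts=[[.030,.033],[.030,-.033],[-.060,.033],[-.026,-.033]]
    w=np.c_[np.array(pts)@Rz.T+[x0,y0],np.full(4,.06)]
    return proj(c,w)
im=cv2.imread('pics/w1.png'); t=cv2.imread('pics/top0.png')
a=cv2.resize(im[90:310,380:620],None,fx=1.7,fy=2,interpolation=cv2.INTER_CUBIC)
b=cv2.resize(t[180:270,300:410],None,fx=3.6,fy=4.88,interpolation=cv2.INTER_CUBIC)[:440]
for (x0,y0,yw),col in(((.6119,-.0781,-11.2),(0,0,255)),((.6145,-.0775,-10.5),(255,0,0))):
    for p in model(c,x0,y0,yw): cv2.circle(a,tuple(int(v) for v in (p-[380,90])*[1.7,2]),3,col,-1)
    for p in model(cam('top'),x0,y0,yw): cv2.circle(b,tuple(int(v) for v in (p-[300,180])*[3.6,4.88]),3,col,-1)
h=min(a.shape[0],b.shape[0]); cv2.imwrite('pics/m1.png',np.hstack([a[:h],b[:h]]))
E
```

```text
cap [[ 0.4548 -0.0898  0.149 ]]
bottle [[ 0.4212 -0.0724  0.11  ]
 [ 0.4749 -0.0565  0.11  ]
 [ 0.4925 -0.1116  0.11  ]
 [ 0.4343 -0.1238  0.11  ]] [ 0.45571696 -0.09107351  0.11      ]
0.056 16.5
0.0579 -72.3
0.0595 -168.2
0.0531 104.3
outer [[ 0.6624 -0.0354  0.06  ]
 [ 0.6462 -0.1217  0.06  ]] 0.08783971217826486
-10.646495015520495
```

View pics/m1.png

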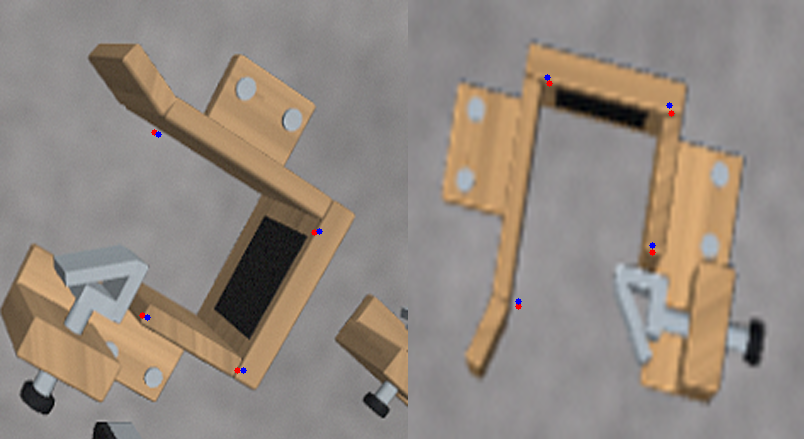

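The overlay puts the modelled guides about 4 mm too far right in both views. I'll refit the stand's lateral position from the inner edges.

```bash
python3 - <<'E'
from h import *
for n,L in(('wrist',[[484.7,142.5],[569.4,197.5],[465.9,233.5],[521.8,269]]),('top',[[328.6,240.9],[336.9,197.4],[365.6,231.2],[370.3,202.5]])):
    p=ray(cam(n),L,.06)
    for yaw in(-10.7,):
        a=np.radians(yaw); S=np.array([[np.cos(a),-np.sin(a)],[np.sin(a),np.cos(a)]])
        print(n,((p[:,:2]-[.613,-.0775])@S*1000).round(1).tolist())
    for i in(0,2): d=p[i+1]-p[i]; print(np.degrees(np.arctan2(d[1],d[0])).round(1))
go([.4552,-.0905,.19],15)
E
```

```text
wrist [[-56.5, 46.4], [28.6, 39.7], [-32.1, -22.1], [27.3, -28.5]]
-15.2
-16.8
top [[-57.8, 37.2], [27.8, 36.3], [-27.0, -28.8], [29.2, -28.3]]
-11.3
-10.2
t 3.15 p [ 0.4553 -0.1032  0.2407] jawyaw 14.37 x [-0.0085 -0.0026 -1.    ] F [ 0.3 -0.6 -0.4] w 0.085
q [-0.3   0.31  0.49  2.02 -0.18  0.86  0.54]
rows pos [ 1.69   0.118 -0.412] rot [-0.105  0.003  0.085]
```

Request:
arm_command --delta_pos '[[0.3, 0.12, -0.41], [0.8, 0, 0], [0.8, 0, 0], [0, 0, 0]]' --rotation '[[-0.1, 0, 0.09], [0, 0, 0], [0, 0, 0], [0, 0, 0]]'

```text
clock: 3.55
position: [0.4561, -0.0887, 0.1825]
tool_rot: [1.606, 1.568, 0.313]
force: [-0.9, -0.1, 0.6]
grip_width: 0.0855
```

```bash
python3 - <<'E'
from h import *
go([.4552,-.0905,.097],15)
E
```

```text
t 3.55 p [ 0.4561 -0.0887  0.1825] jawyaw 15.91 x [ 2.4e-03  8.0e-04 -1.0e+00] F [-0.9 -0.1  0.6] w 0.0855
q [-0.27  0.39  0.43  2.09 -0.25  0.71  0.6 ]
rows pos [ 2.851 -0.051  0.051] rot [ 0.151 -0.001 -0.024]
```

Request:
arm_command --delta_pos '[[0.6, -0.05, 0.05], [0.8, 0, 0], [0.8, 0, 0], [0.5, 0, 0], [0.1, 0, 0], [0, 0, 0]]' --rotation '[[0.15, 0, -0.02], [0, 0, 0], [0, 0, 0], [0, 0, 0], [0, 0, 0], [0, 0, 0]]'

```text
clock: 4.15
position: [0.4577, -0.0902, 0.1008]
tool_rot: [1.731, 1.566, 0.435]
force: [-0.5, -0.1, -0.3]
grip_width: 0.0855
```

```bash
python3 - <<'E'
from h import *
go([.4552,-.0905,.097],15)
cv2.imwrite('pics/s2.png',optics.grab_frame('scene')[100:340,180:420,::-1].repeat(2,0).repeat(2,1))
E
```

```text
t 4.15 p [ 0.4577 -0.0902  0.1008] jawyaw 15.73 x [ 0.0043  0.002  -1.    ] F [-0.5 -0.1 -0.3] w 0.0855
q [-0.18  0.54  0.33  2.14 -0.36  0.51  0.69]
rows pos [ 0.126 -0.083 -0.014] rot [ 0.121 -0.008 -0.045]
```

View pics/s2.png

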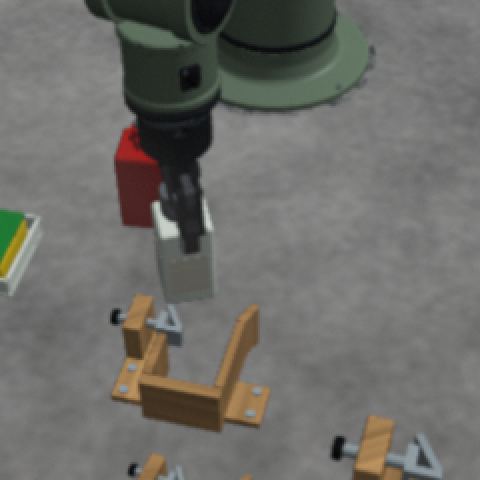

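The front finger is centred on the bottle's front face, clear of the red bottle and the stand. I'll go down the last 3 mm, level the tool and grip.

Request:
arm_command --delta_pos '[[0.1, -0.08, 0], [0, 0, 0], [0, 0, 0], [0, 0, 0], [0, 0, 0], [0, 0, 0], [0, 0, 0]]' --rotation '[[0.1, 0, -0.04], [0, 0, 0], [0, 0, 0], [0, 0, 0], [0, 0, 0], [0, 0, 0], [0, 0, 0]]' --gripper 1 --grip_force 40

```text
clock: 4.9
position: [0.456, -0.0906, 0.1002]
tool_rot: [1.719, 1.568, 0.413]
force: [0.5, -0.5, -5.9]
grip_width: 0.0593
```

```bash
python3 - <<'E'
from h import *
a=np.radians(-10.8); X=np.array([np.cos(a),np.sin(a)]); o=np.array([.6137,-.0736])
go([*(o-.14*X),.0985],-10.8); go([*(o-.0*X),.0985],-10.8)
E
```

```text
t 4.9 p [ 0.456  -0.0906  0.1002] jawyaw 15.17 x [ 0.0026  0.0011 -1.    ] F [ 0.5 -0.5 -5.9] w 0.0593
q [-0.19  0.54  0.34  2.14 -0.36  0.51  0.69]
rows pos [ 0.062  1.026 -1.215] rot [ 4.329 -0.01  -0.026]
t 4.9 p [ 0.456  -0.0906  0.1002] jawyaw 15.17 x [ 0.0026  0.0011 -1.    ] F [ 0.5 -0.5 -5.9] w 0.0593
q [-0.19  0.54  0.34  2.14 -0.36  0.51  0.69]
rows pos [0.073 5.221 0.829] rot [ 4.329 -0.01  -0.026]
```

Request:
arm_command --delta_pos '[[0, 0, 0], [0, 0, 0], [0, 0, 0], [0, 0, 0], [0, 0, 0], [0, 0, 0], [0, 0, 0], [0, 0, 0]]' --rotation '[[0.4, 0, 0], [0.7, 0, 0], [0.7, 0, 0], [0.7, 0, 0], [0.7, 0, 0], [0.7, 0, 0], [0.43, 0, 0], [0, 0, 0]]'

```text
clock: 5.7
position: [0.456, -0.0905, 0.1]
tool_rot: [2.27, 1.568, 0.476]
force: [0.4, 0.3, -5.4]
grip_width: 0.059
```

```bash
python3 - <<'E'
from h import *
a=np.radians(-10.8); X=np.array([np.cos(a),np.sin(a)]); o=np.array([.6137,-.0736])
go([*(o-.13*X),.1],-10.8)
E
```

```text
t 5.7 p [ 0.456  -0.0905  0.1   ] jawyaw -12.77 x [ 0.0026  0.0013 -1.    ] F [ 0.4  0.3 -5.4] w 0.059
q [-0.28  0.57  0.47  2.15 -0.5   0.53  0.34]
rows pos [ 0.006  0.671 -1.561] rot [-0.328 -0.017 -0.021]
```

Request:
arm_command --delta_pos '[[0, 0.1, -0.3], [0, 0.15, -0.4], [0, 0.2, -0.4], [0, 0.2, -0.3], [0, 0.02, -0.16], [0, 0, 0], [0, 0, 0]]' --rotation '[[-0.3, 0, 0], [0, 0, 0], [0, 0, 0], [0, 0, 0], [0, 0, 0], [0, 0, 0], [0, 0, 0]]'

```text
clock: 6.4
position: [0.4881, -0.043, 0.1]
tool_rot: [2.341, 1.568, 0.586]
force: [0.8, -0.3, -5.8]
grip_width: 0.0593
```

```bash
python3 - <<'E'
from h import *
a=np.radians(-10.8); X=np.array([np.cos(a),np.sin(a)]); o=np.array([.6137,-.0736])
go([*(o-.13*X),.1],-10.8)
c=cam('wrist'); im=optics.grab_frame('wrist'); cv2.imwrite('pics/w2.png',im[:,:,::-1])
t=optics.grab_frame('top')[:,:,::-1]; cv2.imwrite('pics/t2.png',t)
z=cv2.resize(t[180:300,300:410],None,fx=3.5,fy=4,interpolation=cv2.INTER_CUBIC)
w=cv2.resize(im[:,:,::-1],(400,480))
cv2.imwrite('pics/m2.png',np.hstack([z,w])); print(c)
E
```

```text
t 6.4 p [ 0.4881 -0.043   0.1   ] jawyaw -10.55 x [ 0.0027  0.0018 -1.    ] F [ 0.8 -0.3 -5.8] w 0.0593
q [-0.38  0.6   0.47  2.09 -0.5   0.57  0.26]
rows pos [-0.001 -0.029  0.217] rot [ 0.041 -0.022 -0.022]
(array([[402.12090957,   0.        , 314.97363387],
       [  0.        , 402.12090957, 232.01703661],
       [  0.        ,   0.        ,   1.        ]]), array([-0.05882593,  0.        ,  0.        ,  0.        ,  0.        ]), array([0.50143696, 0.0294185 , 0.22882755]), array([[ 0.98319831, -0.17549936, -0.05021018],
       [-0.18252501, -0.94159083, -0.2830041 ],
       [ 0.0023896 ,  0.28741377, -0.95780354]]))
```

View pics/m2.png

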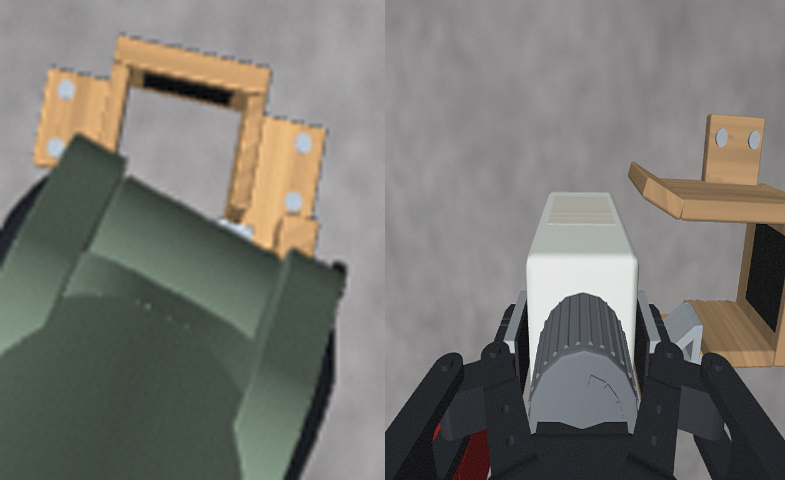

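```bash
python3 - <<'E'
from h import *
im=cv2.imread('pics/w2.png')
a=cv2.resize(im[170:290,220:640],None,fx=1.9,fy=3,interpolation=cv2.INTER_CUBIC)
cv2.imwrite('pics/z3.png',a)
E
```

```text
(no output)
```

View pics/z3.png

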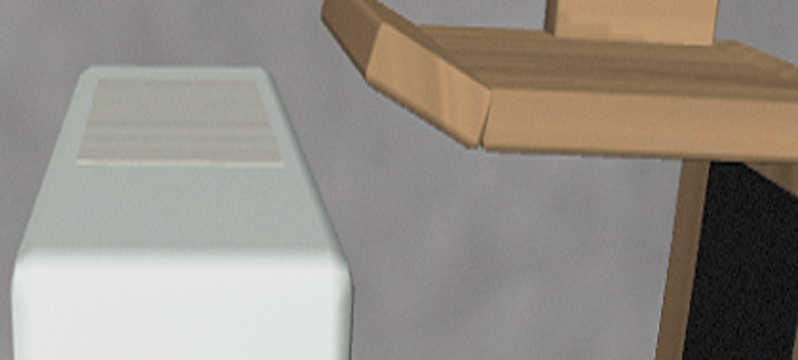

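```bash
python3 - <<'E'
from h import *
s,M=st()
o=np.array([.50143696,.0294185,.22882755]); C=np.array([[.98319831,-.17549936,-.05021018],[-.18252501,-.94159083,-.2830041],[.0023896,.28741377,-.95780354]])
K,d,_,_=cam('wrist'); c=(K,d,o,C)
p=ray(c,[[472.6,220],[640,223.3],[270,192],[356,192],[235,256],[395,256]],[.06,.06,.001,.001,.111,.111])
for i in(0,2,4): e=p[i+1]-p[i]; print(np.degrees(np.arctan2(e[1],e[0])).round(2))
a=np.radians(-10.8); S=np.array([[np.cos(a),-np.sin(a)],[np.sin(a),np.cos(a)]])
print(((p[:,:2]-[.6137,-.0736])@S*1000).round(1))
print('tcp',((s['position'][:2]-[.6137,-.0736])@S*1000).round(1))
E
```

```text
t 6.5 p [ 0.4879 -0.0433  0.1   ] jawyaw -10.59 x [ 0.0027  0.0019 -1.    ] F [-1.1 -0.5 -6.1] w 0.0588
q [-0.38  0.59  0.47  2.09 -0.5   0.57  0.26]
-11.55
-10.55
-10.57
[[ -59.8   35.3]
 [  19.1   34.3]
 [-154.7   35.7]
 [-105.2   35.9]
 [-154.    36.9]
 [-104.1   37.1]]
tcp [-129.2    6.2]
```

```bash
cat >> h.py <<'E'
A=-11.1; a_=np.radians(A); X=np.array([np.cos(a_),np.sin(a_)]); Y=np.array([-X[1],X[0]]); O=np.array([.6140,-.0720])
def stand(x,z,y=0):
    s=monitor.observe(); d=s['position'][:2]-O; print('stand xy mm',(d@X*1e3).round(1),(d@Y*1e3).round(1))
    go([*(O+x*X+y*Y),z],A)
E
python3 - <<'E'
from h import *
stand(-.12,.099)
E
```

```text
stand xy mm -129.2 3.9
t 6.5 p [ 0.4879 -0.0433  0.1   ] jawyaw -10.59 x [ 0.0027  0.0019 -1.    ] F [-1.1 -0.5 -6.1] w 0.0588
q [-0.38  0.59  0.47  2.09 -0.5   0.57  0.26]
rows pos [0.034 0.307 0.133] rot [ 0.085 -0.022 -0.022]
```

Request:
arm_command --delta_pos '[[0.03, 0.15, 0.13], [0.02, 0.15, 0], [0, 0.1, 0], [0, 0.1, 0], [0, 0.1, 0], [0, 0.1, 0]]' --rotation '[[0.09, -0.02, -0.02], [0, 0, 0], [0, 0, 0], [0, 0, 0], [0, 0, 0], [0, 0, 0]]'

```text
clock: 7.1
position: [0.5019, -0.049, 0.1006]
tool_rot: [-2.106, 1.554, 2.409]
force: [-0.7, -0.4, -3.5]
grip_width: 0.0589
```

```bash
python3 - <<'E'
from h import *
stand(0,.098)
E
```

```text
stand xy mm -114.5 1.0
t 7.1 p [ 0.5019 -0.049   0.1006] jawyaw -11.31 x [-0.0126  0.0114 -0.9999] F [-0.7 -0.4 -3.5] w 0.0589
q [-0.36  0.62  0.47  2.04 -0.5   0.61  0.26]
rows pos [0.031 3.817 0.018] rot [-0.036 -0.083  0.139]
```

Request:
arm_command --delta_pos '[[0.0, 0.1, 0.02], [0, 0.1, 0], [0, 0.1, 0], [0, 0.1, 0], [0, 0.1, 0], [0, 0.1, 0]]' --rotation '[[-0.02, -0.04, 0.07], [0, -0.02, 0.04], [0, 0, 0], [0, 0, 0], [0, 0, 0], [0, 0, 0]]'

```text
clock: 7.7
position: [0.5211, -0.054, 0.1001]
tool_rot: [-2.094, 1.569, 2.423]
force: [-0.9, -0.4, -4.4]
grip_width: 0.0595
```

```bash
python3 - <<'E'
from h import *
stand(0,.099)
E
```

```text
stand xy mm -94.6 -0.2
t 7.7 p [ 0.5211 -0.054   0.1001] jawyaw -11.2 x [-0.0016  0.0014 -1.    ] F [-0.9 -0.4 -4.4] w 0.0595
q [-0.35  0.64  0.48  2.   -0.49  0.62  0.26]
rows pos [ 0.032  3.154 -0.012] rot [-0.017 -0.01   0.017]
```

Level again and on line. I'll push in, and the bottle meets the catch around here.

Request:
arm_command --delta_pos '[[0, 0.1, 0], [0, 0.1, 0], [0, 0.1, 0], [0, 0.1, 0], [0, 0.1, 0], [0, 0.1, 0], [0, 0.1, 0], [0, 0.1, 0], [0, 0.1, 0], [0, 0.1, 0]]' --rotation '[[0, 0, 0], [0, 0, 0], [0, 0, 0], [0, 0, 0], [0, 0, 0], [0, 0, 0], [0, 0, 0], [0, 0, 0], [0, 0, 0], [0, 0, 0]]'

```text
clock: 8.7
position: [0.5413, -0.057, 0.1004]
tool_rot: [-1.8, 1.542, 2.717]
force: [-17.0, 3.9, 18.0]
grip_width: 0.0591
```

```bash
python3 - <<'E'
from h import *
stand(0,.099)
E
```

```text
stand xy mm -74.2 0.7
t 8.7 p [ 0.5413 -0.057   0.1004] jawyaw -11.23 x [-0.0264  0.012  -0.9996] F [-17.    3.9  18. ] w 0.0591
q [-0.33  0.67  0.48  1.92 -0.49  0.69  0.25]
rows pos [-0.023  2.474  0.018] rot [-0.023 -0.063  0.27 ]
```

Request:
arm_command --delta_pos '[[-0.03, 0.05, 0.02], [0, 0.1, 0], [0, 0.1, 0], [0, 0.1, 0], [0, 0.1, 0]]' --rotation '[[0, -0.06, 0.27], [0, 0, 0.06], [0, 0, 0.06], [0, 0, 0.06], [0, 0, 0.06]]'

```text
clock: 9.2
position: [0.5506, -0.0581, 0.0997]
tool_rot: [1.707, 1.555, -0.059]
force: [-2.6, 1.6, -5.3]
grip_width: 0.0593
```

```bash
python3 - <<'E'
from h import *
stand(0,.099)
E
```

```text
stand xy mm -64.9 1.4
t 9.2 p [ 0.5506 -0.0581  0.0997] jawyaw -11.18 x [ 1.540e-02 -9.000e-04 -9.999e-01] F [-2.6  1.6 -5.3] w 0.0593
q [-0.34  0.67  0.48  1.93 -0.5   0.64  0.26]
rows pos [0.056 2.163 0.045] rot [-0.014 -0.02  -0.146]
```

Request:
arm_command --delta_pos '[[0, 0.1, 0.02], [0, 0.1, 0], [0, 0.1, 0], [0, 0.1, 0], [0, 0.1, 0], [0, 0.1, 0]]' --rotation '[[0, 0, -0.04], [0, 0, 0], [0, 0, 0], [0, 0, 0.02], [0, 0, 0.02], [0, 0, 0.02]]'

```text
clock: 9.8
position: [0.5676, -0.0617, 0.0997]
tool_rot: [1.818, 1.558, 0.053]
force: [-3.6, 1.1, -3.7]
grip_width: 0.0592
```

```bash
python3 - <<'E'
from h import *
stand(0,.099)
E
```

```text
stand xy mm -47.5 1.2
t 9.8 p [ 0.5676 -0.0617  0.0997] jawyaw -11.16 x [ 1.300e-02  7.000e-04 -9.999e-01] F [-3.6  1.1 -3.7] w 0.0592
q [-0.33  0.69  0.48  1.89 -0.49  0.67  0.26]
rows pos [0.044 1.583 0.038] rot [-0.01 -0.03 -0.12]
```

Request:
arm_command --delta_pos '[[0, 0.1, 0.01], [0, 0.1, 0], [0, 0.1, 0], [0, 0.1, 0], [0, 0.1, 0], [0, 0.1, 0], [0, 0.1, 0]]' --rotation '[[0, 0, -0.05], [0, 0, 0], [0, 0, 0], [0, 0, 0.02], [0, 0, 0.02], [0, 0, 0.02], [0, 0, 0.02]]'

```text
clock: 10.5
position: [0.5897, -0.0663, 0.0998]
tool_rot: [1.784, 1.555, 0.018]
force: [-2.3, -0.6, -6.6]
grip_width: 0.0594
```

```bash
python3 - <<'E'
from h import *
stand(0,.099)
E
```

```text
stand xy mm -24.9 0.9
t 10.5 p [ 0.5897 -0.0663  0.0998] jawyaw -11.17 x [ 1.580e-02  3.000e-04 -9.999e-01] F [-2.3 -0.6 -6.6] w 0.0594
q [-0.31  0.72  0.48  1.83 -0.49  0.7   0.25]
rows pos [0.038 0.83  0.029] rot [-0.011 -0.032 -0.147]
```

Request:
arm_command --delta_pos '[[0, 0.1, 0.01], [0, 0.1, 0], [0, 0.1, 0], [0, 0.1, 0], [0, 0.1, 0], [0, 0.1, 0], [0, 0.08, 0]]' --rotation '[[0, 0, -0.06], [0, 0, -0.03], [0, 0, -0.02], [0, 0, 0], [0, 0, 0], [0, 0, 0], [0, 0, 0]]'

```text
clock: 11.2
position: [0.6114, -0.0708, 0.1]
tool_rot: [2.56, 1.566, 0.794]
force: [-4.3, 0.9, -3.1]
grip_width: 0.0593
```

```bash
python3 - <<'E'
from h import *
stand(0,.099)
E
```

```text
stand xy mm -2.8 0.7
t 11.2 p [ 0.6114 -0.0708  0.1   ] jawyaw -11.19 x [ 0.0031  0.0032 -1.    ] F [-4.3  0.9 -3.1] w 0.0593
q [-0.3   0.75  0.48  1.76 -0.49  0.75  0.24]
rows pos [0.033 0.094 0.023] rot [-0.014 -0.036 -0.024]
```

Nearly home. I'll press on gently until the stop pushes back.

Request:
arm_command --delta_pos '[[0, 0.1, 0], [0, 0.1, 0], [0, 0.1, 0], [0, 0.1, 0]]' --rotation '[[0, 0, 0], [0, 0, 0], [0, 0, 0], [0, 0, 0]]'

```text
clock: 11.6
position: [0.6161, -0.0719, 0.1003]
tool_rot: [-1.943, 1.554, 2.574]
force: [-27.4, 7.4, 23.3]
grip_width: 0.059
```

```bash
python3 - <<'E'
from h import *
stand(0,.099)
E
```

```text
stand xy mm 2.0 0.5
t 11.6 p [ 0.6161 -0.0719  0.1003] jawyaw -11.19 x [-0.0139  0.0089 -0.9999] F [-27.4   7.4  23.3] w 0.059
q [-0.29  0.76  0.49  1.73 -0.48  0.79  0.24]
rows pos [ 0.044 -0.066  0.016] rot [-0.016 -0.057  0.147]
```

Request:
arm_command --delta_pos '[[0, 0.05, 0], [0, 0.07, 0], [0, 0.07, 0], [0, 0.07, 0], [0, 0.07, 0], [0, 0.07, 0]]' --rotation '[[0, -0.05, 0.18], [0, 0, 0.1], [0, 0, 0.06], [0, 0, 0.06], [0, 0, 0.06], [0, 0, 0.06]]'

```text
clock: 12.2
position: [0.615, -0.0716, 0.0997]
tool_rot: [2.017, 1.56, 0.251]
force: [-20.7, 4.5, 14.3]
grip_width: 0.0593
```

```bash
python3 - <<'E'
from h import *
stand(0,.099)
im=optics.grab_frame('wrist')[:,:,::-1]; s=optics.grab_frame('scene')[:,:,::-1]; t=optics.grab_frame('top')[:,:,::-1]
cv2.imwrite('pics/w4.png',im);cv2.imwrite('pics/s4.png',s);cv2.imwrite('pics/t4.png',t)
cv2.imwrite('pics/m4.png',np.hstack([cv2.resize(s[200:320,220:320],(400,480),interpolation=2),cv2.resize(im,(400,480))]))
E
```

```text
stand xy mm 0.9 0.6
t 12.2 p [ 0.615  -0.0716  0.0997] jawyaw -11.23 x [ 0.0106  0.0027 -0.9999] F [-20.7   4.5  14.3] w 0.0593
q [-0.29  0.75  0.48  1.75 -0.49  0.75  0.24]
rows pos [ 0.023 -0.031  0.019] rot [-0.022 -0.045 -0.094]
```

View pics/m4.png

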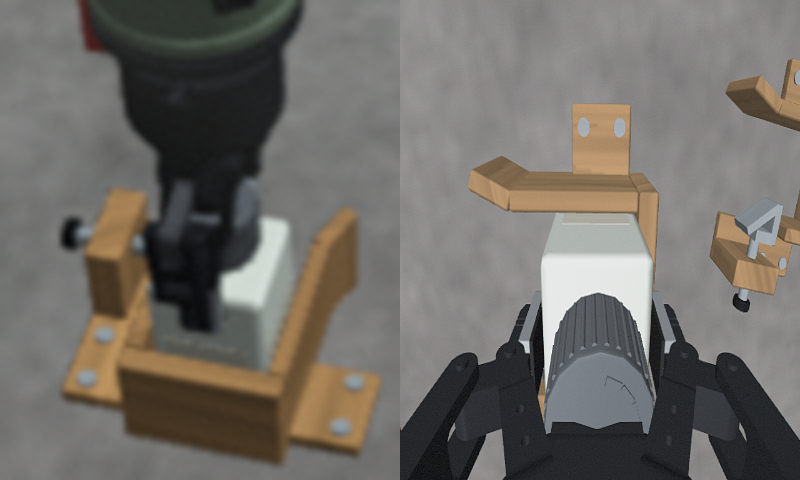

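The bottle is against the stop, and the catch knob is back at its starting scene pixel (238,258), so the catch is out. I'll hold the push a moment longer, level, then release and lift.

Request:
arm_command --delta_pos '[[0, 0.05, 0], [0, 0.05, 0], [0, 0.04, 0]]' --rotation '[[0, 0, 0], [0, 0, 0.03], [0, 0, 0.02]]'

```text
clock: 12.65
position: [0.6151, -0.0717, 0.0998]
tool_rot: [2.389, 1.563, 0.622]
force: [-13.7, 2.6, 6.4]
grip_width: 0.0594
```

Request:
arm_command --delta_pos '[[0, 0, 0], [0, 0, 0], [0, 0, 0], [0, 0, 0], [0, 0, 0], [0, 0, 0]]' --rotation '[[0, 0, 0], [0, 0, 0], [0, 0, 0], [0, 0, 0], [0, 0, 0], [0, 0, 0]]' --gripper -1

```text
clock: 13.25
position: [0.6185, -0.0725, 0.1015]
tool_rot: [2.007, 1.557, 0.24]
force: [-0.2, -0.2, 0.0]
grip_width: 0.0855
```

Request:
arm_command --delta_pos '[[-0.5, 0, 0], [-0.8, 0, 0], [-0.8, 0, 0], [-0.8, 0, 0], [-0.8, 0, 0], [0, 0, 0]]' --rotation '[[0, 0, 0], [0, 0, 0], [0, 0, 0], [0, 0, 0], [0, 0, 0], [0, 0, 0]]'

```text
clock: 13.85
position: [0.6168, -0.0738, 0.2217]
tool_rot: [1.947, 1.556, 0.179]
force: [-0.0, -0.9, -0.6]
grip_width: 0.0852
```

```bash
python3 - <<'E'
from h import *
stand(0,.137)
c=cam('wrist');im=optics.grab_frame('wrist')[:,:,::-1]; s=optics.grab_frame('scene')[:,:,::-1]
cv2.imwrite('pics/w5.png',im);cv2.imwrite('pics/s5.png',s)
np.savez('c5.npz',*c)
cv2.imwrite('pics/m5.png',np.hstack([cv2.resize(s[200:320,220:320],(300,360),interpolation=2),cv2.resize(im,(480,360))]))
E
```

```text
stand xy mm 3.1 -1.2
t 13.85 p [ 0.6168 -0.0738  0.2217] jawyaw -11.3 x [ 0.0148  0.0027 -0.9999] F [-0.  -0.9 -0.6] w 0.0852
q [-0.36  0.6   0.58  1.67 -0.39  0.97  0.17]
rows pos [ 2.821 -0.142 -0.025] rot [-0.034 -0.053 -0.134]
```

View pics/m5.png

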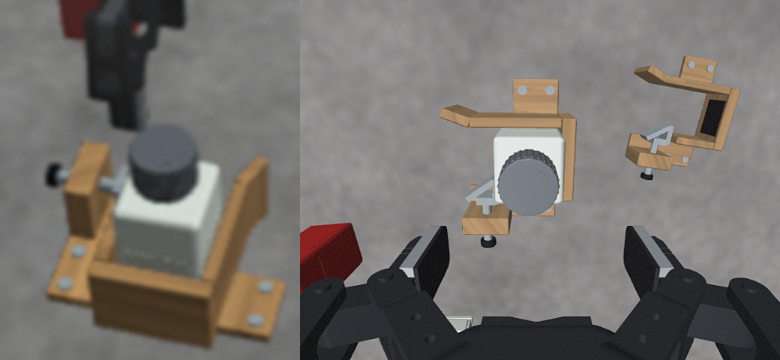

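The bottle sits square against the stop with the catch out behind it. The cap top is at about (304,243) in the wrist image.

```bash
python3 - <<'E'
from h import *
c=cam('wrist'); im=cv2.imread('pics/w5.png')
hsv=im.astype(int); g=cv2.cvtColor(im,cv2.COLOR_BGR2GRAY)
m=((g>85)&(g<140)&(im[:,:,0].astype(int)-im[:,:,2]>5)).astype('uint8'); m[:185]=0;m[310:]=0;m[:,:250]=0;m[:,360:]=0
n,l,s,ce=cv2.connectedComponentsWithStats(m); i=1+s[1:,4].argmax(); print(s[i],ce[i])
p=ray(c,[[304,243],ce[i]],.149); print(p.round(4),((p[:,:2]-O)@np.c_[X,Y]*1e3).round(1))
go([*p[0,:2],.137],-11.1)
E
```

```text
[ 263  199   83   89 5174] [303.81271743 246.35794356]
[[ 0.6128 -0.0642  0.149 ]
 [ 0.6123 -0.066   0.149 ]] [[-2.7  7.4]
 [-2.8  5.6]]
t 13.95 p [ 0.6158 -0.0733  0.2188] jawyaw -11.28 x [ 0.0116  0.003  -0.9999] F [-0.1  0.1 -0. ] w 0.086
q [-0.36  0.61  0.58  1.67 -0.4   0.97  0.17]
rows pos [ 2.725 -0.186 -0.263] rot [-0.03  -0.05  -0.103]
```

```bash
python3 - <<'E'
from h import *
z=np.load('c5.npz'); c=[z[k] for k in z.files]
p=ray(c,[[304,243],[303.8,246.4]],.149); print(p.round(4),((p[:,:2]-O)@np.c_[X,Y]*1e3).round(1))
c=cam('wrist');st();im=optics.grab_frame('wrist')[:,:,::-1]; cv2.imwrite('pics/w6.png',im);st()
g=cv2.resize(im[170:330,240:380],None,fx=4,fy=3.75,interpolation=2)
q=proj(c,[[.614+.022*np.cos(t),-.0705+.022*np.sin(t),.149] for t in np.linspace(0,6.28,24)])
for u in q: cv2.circle(g,tuple(int(v) for v in (u-[240,170])*[4,3.75]),2,(0,0,255),-1)
cv2.imwrite('pics/z6.png',g)
E
```

```text
[[ 0.6138 -0.0657  0.149 ]
 [ 0.6133 -0.0675  0.149 ]] [[-1.4  6.2]
 [-1.6  4.3]]
t 13.95 p [ 0.6158 -0.0733  0.2188] jawyaw -11.28 x [ 0.0116  0.003  -0.9999] F [-0.1  0.1 -0. ] w 0.086
q [-0.36  0.61  0.58  1.67 -0.4   0.97  0.17]
t 14.0 p [ 0.6154 -0.0732  0.2178] jawyaw -11.27 x [ 0.01    0.003  -0.9999] F [-0.3  0.5 -0.1] w 0.0856
q [-0.36  0.61  0.58  1.67 -0.4   0.97  0.17]
```

View pics/z6.png

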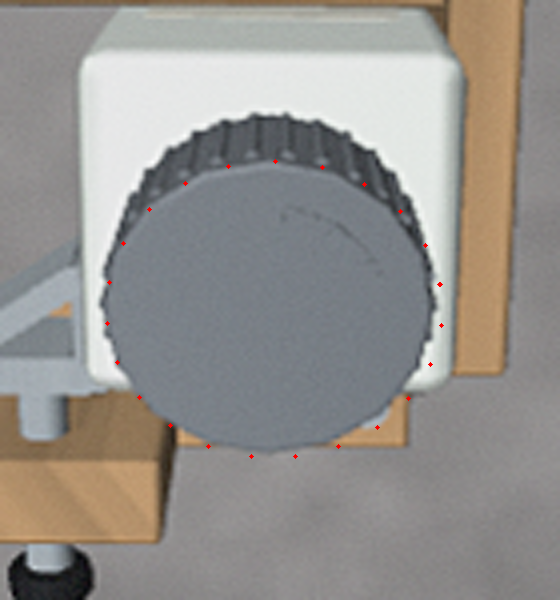

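The projected ring at (0.614, -0.0705) matches the cap to within 1 mm, and the catch shows behind the rear face. I'll come down onto the cap.

```bash
python3 - <<'E'
from h import *
go([.6135,-.0703,.133],A)
E
```

```text
t 14.0 p [ 0.6154 -0.0732  0.2178] jawyaw -11.27 x [ 0.01    0.003  -0.9999] F [-0.3  0.5 -0.1] w 0.0856
q [-0.36  0.61  0.58  1.67 -0.4   0.97  0.17]
rows pos [ 2.825 -0.108 -0.067] rot [-0.029 -0.047 -0.088]
```

Request:
arm_command --delta_pos '[[0.4, -0.11, -0.07], [0.6, 0, 0], [0.6, 0, 0], [0.5, 0, 0], [0.2, 0, 0], [0, 0, 0]]' --rotation '[[-0.03, -0.05, -0.09], [0, 0, 0], [0, 0, 0], [0, 0, 0], [0, 0, 0], [0, 0, 0]]'

```text
clock: 14.6
position: [0.6087, -0.0688, 0.1388]
tool_rot: [-1.284, 1.559, -3.047]
force: [0.1, -0.8, -0.6]
grip_width: 0.0856
```

```bash
python3 - <<'E'
from h import *
go([.6135,-.0703,.133],A)
E
```

```text
t 14.6 p [ 0.6087 -0.0688  0.1388] jawyaw -11.02 x [-0.0117 -0.0011 -0.9999] F [ 0.1 -0.8 -0.6] w 0.0856
q [-0.33  0.7   0.53  1.73 -0.45  0.84  0.21]
rows pos [0.192 0.17  0.017] rot [0.013 0.032 0.108]
```

Request:
arm_command --delta_pos '[[0.19, 0.17, 0.02], [0, 0, 0], [0, 0, 0]]' --rotation '[[0.01, 0.03, 0.1], [0, 0, 0], [0, 0, 0]]'

```text
clock: 14.9
position: [0.614, -0.0706, 0.1328]
tool_rot: [0.334, 1.571, -1.431]
force: [-0.7, -0.4, 1.1]
grip_width: 0.0854
```

```bash
python3 - <<'E'
from h import *
go([.6135,-.0703,.133],A)
E
```

```text
t 14.9 p [ 0.614  -0.0706  0.1328] jawyaw -11.08 x [ 0.e+00 -2.e-04 -1.e+00] F [-0.7 -0.4  1.1] w 0.0854
q [-0.32  0.71  0.52  1.73 -0.46  0.82  0.22]
rows pos [-0.006 -0.018 -0.005] rot [ 0.003  0.002 -0.001]
```

Level and centred. I'll close on the cap.

Request:
arm_command --delta_pos '[[0, 0, 0], [0, 0, 0], [0, 0, 0], [0, 0, 0], [0, 0, 0], [0, 0, 0], [0, 0, 0], [0, 0, 0]]' --rotation '[[0, 0, 0], [0, 0, 0], [0, 0, 0], [0, 0, 0], [0, 0, 0], [0, 0, 0], [0, 0, 0], [0, 0, 0]]' --gripper 1 --grip_force 70

```text
clock: 15.7
position: [0.6142, -0.0706, 0.1342]
tool_rot: [1.915, 1.57, 0.151]
force: [-0.9, 0.8, 1.2]
grip_width: 0.0415
```

Request:
arm_command --delta_pos '[[0.08, 0, 0], [0.08, 0, 0], [0.08, 0, 0]]' --rotation '[[0, 0, 0], [0, 0, 0], [0, 0, 0]]'

```text
clock: 16.0
position: [0.6147, -0.0707, 0.1279]
tool_rot: [1.907, 1.568, 0.143]
force: [-3.7, 0.6, 8.8]
grip_width: 0.0419
```

```bash
python3 - <<'E'
from h import *
go([.6135,-.0703,.1265],A)
E
```

```text
t 16.0 p [ 0.6147 -0.0707  0.1279] jawyaw -11.09 x [ 2.8e-03  4.0e-04 -1.0e+00] F [-3.7  0.6  8.8] w 0.0419
q [-0.32  0.72  0.51  1.73 -0.46  0.81  0.22]
rows pos [ 0.045 -0.043 -0.004] rot [ 0.002 -0.009 -0.026]
```

Request:
arm_command --delta_pos '[[0.05, -0.01, 0], [0.05, 0, 0], [0.05, 0, 0], [0.05, 0, 0], [0.05, 0, 0]]' --rotation '[[0, 0, 0], [-0.4, 0, 0], [-0.6, 0, 0], [-0.6, 0, 0], [-0.6, 0, 0]]'

```text
clock: 16.5
position: [0.6165, -0.0709, 0.128]
tool_rot: [1.903, 1.561, 0.375]
force: [-13.2, 3.7, 29.7]
grip_width: 0.0419
```

```bash
python3 - <<'E'
from h import *
go([.6142,-.0706,.1275],39)
E
```

```text
t 16.5 p [ 0.6165 -0.0709  0.128 ] jawyaw 2.43 x [ 0.0093  0.0037 -0.9999] F [-13.2   3.7  29.7] w 0.0419
q [-0.27  0.7   0.45  1.73 -0.41  0.79  0.41]
rows pos [ 0.017 -0.075 -0.012] rot [-6.095e+00 -1.000e-03 -9.700e-02]
```

Request:
arm_command --delta_pos '[[0.02, -0.06, 0], [0.02, 0, 0], [0.02, 0, 0], [0.02, 0, 0]]' --rotation '[[-0.7, 0, -0.09], [-0.8, 0, 0], [-0.8, 0, 0], [-0.8, 0, 0]]'

```text
clock: 16.9
position: [0.6153, -0.0706, 0.128]
tool_rot: [2.278, 1.566, 1.087]
force: [-3.2, 0.7, 8.6]
grip_width: 0.0416
```

```bash
python3 - <<'E'
from h import *
go([.6142,-.0706,.1275],39)
E
```

```text
t 16.9 p [ 0.6153 -0.0706  0.128 ] jawyaw 21.76 x [ 0.0023  0.0043 -1.    ] F [-3.2  0.7  8.6] w 0.0416
q [-0.22  0.68  0.36  1.73 -0.32  0.79  0.68]
rows pos [ 0.016 -0.036 -0.013] rot [-2.874 -0.025 -0.04 ]
```

Request:
arm_command --delta_pos '[[0.03, -0.03, 0], [0.03, 0, 0], [0.03, 0, 0], [0.03, 0, 0]]' --rotation '[[-0.8, 0, -0.04], [-0.8, 0, 0], [-0.8, 0, 0], [-0.7, 0, 0]]'

```text
clock: 17.3
position: [0.6159, -0.0705, 0.1279]
tool_rot: [1.926, 1.566, 1.073]
force: [-6.7, 0.7, 16.9]
grip_width: 0.0419
```

```bash
python3 - <<'E'
from h import *
go([.6142,-.0706,.21],40)
im=optics.grab_frame('wrist')[:,:,::-1]; cv2.imwrite('pics/w7.png',im)
E
```

```text
t 17.3 p [ 0.6159 -0.0705  0.1279] jawyaw 41.14 x [ 0.0023  0.0043 -1.    ] F [-6.7  0.7 16.9] w 0.0419
q [-0.16  0.67  0.26  1.72 -0.24  0.78  0.94]
rows pos [-2.737 -0.031 -0.038] rot [ 0.19  -0.017 -0.043]
```

View pics/w7.png

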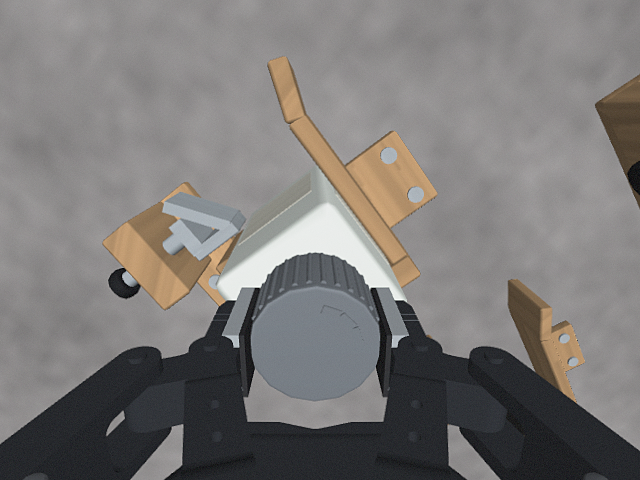

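The cap's mark has turned with the jaws, about 52 degrees, and the catch is still out. I'll lift gently first.

Request:
arm_command --delta_pos '[[-0.1, -0.03, -0.03], [-0.2, 0, 0], [-0.2, 0, 0], [-0.2, 0, 0]]' --rotation '[[0, 0, 0], [0, 0, 0], [0, 0, 0], [0, 0, 0]]'

```text
clock: 17.75
position: [0.6143, -0.0706, 0.1497]
tool_rot: [2.041, 1.565, 1.194]
force: [-0.4, 1.0, -1.0]
grip_width: 0.042
```

```bash
python3 - <<'E'
from h import *
go([.6142,-.0706,.214],40)
E
```

```text
t 17.75 p [ 0.6143 -0.0706  0.1497] jawyaw 41.45 x [ 0.002  0.005 -1.   ] F [-0.4  1.  -1. ] w 0.042
q [-0.16  0.64  0.27  1.71 -0.23  0.82  0.94]
rows pos [-2.142  0.006 -0.007] rot [ 0.241 -0.024 -0.045]
```

It came free, with almost no pull on the wrist. I'll continue up and settle.

Request:
arm_command --delta_pos '[[-0.3, 0, 0], [-0.4, 0, 0], [-0.4, 0, 0], [-0.4, 0, 0], [-0.4, 0, 0], [-0.2, 0, 0], [0, 0, 0], [0, 0, 0], [0, 0, 0]]' --rotation '[[0, -0.02, -0.04], [0, 0, 0], [0, 0, 0], [0, 0, 0], [0, 0, 0], [0, 0, 0], [0, 0, 0], [0, 0, 0], [0, 0, 0]]'

```text
clock: 18.65
position: [0.6152, -0.0707, 0.2201]
tool_rot: [0.83, 1.567, -0.017]
force: [0.4, 0.4, -0.5]
grip_width: 0.0419
```

```bash
python3 - <<'E'
from h import *
go([.6142,-.0706,.214],41)
im=optics.grab_frame('wrist')[:,:,::-1]; s=optics.grab_frame('scene')[:,:,::-1]
cv2.imwrite('pics/m8.png',np.hstack([cv2.resize(s[160:320,200:333],(300,360),interpolation=2),cv2.resize(im,(480,360))]))
E
```

```text
t 18.65 p [ 0.6152 -0.0707  0.2201] jawyaw 41.44 x [ 3.3e-03 -1.0e-04 -1.0e+00] F [ 0.4  0.4 -0.5] w 0.0419
q [-0.19  0.56  0.31  1.66 -0.2   0.95  0.91]
rows pos [ 0.202 -0.023 -0.025] rot [ 0.073  0.021 -0.024]
```

The viewer has hit its limit, so I'll check with numbers: bottle and catch regions in the scene image against the picture taken before twisting.

Request:
arm_command --delta_pos '[[0.15, -0.02, -0.02], [0, 0, 0], [0, 0, 0], [0, 0, 0], [0, 0, 0]]' --rotation '[[0, 0.02, -0.02], [0, 0, 0], [0, 0, 0], [0, 0, 0], [0, 0, 0]]'

```text
clock: 19.25
position: [0.6138, -0.0707, 0.2138]
tool_rot: [-2.306, 1.569, 3.13]
force: [0.6, -0.0, -0.2]
grip_width: 0.0414
```

```bash
python3 - <<'E'
from h import *
s,M=st(); print('qd',np.abs(s['qd']).max(),'rise',s['position'][2]-.1342)
a=cv2.imread('pics/s5.png'); b=optics.grab_frame('scene')[:,:,::-1].copy(); c=cam('scene')
def w(x,y,z): return [*(O+x*X+y*Y),z]
for n,p in(('knob',w(-.05,-.1,.044)),('front face',w(.03,0,.09)),('shoulder corner',w(.026,.026,.11)),('shoulder corner R',w(.026,-.026,.11)),('capped place',w(0,0,.149)),('lifted cap side',w(.022,0,.215))):
    u=proj(c,[p])[0].round().astype(int); k=lambda i:i[u[1]-2:u[1]+3,u[0]-2:u[0]+3].mean((0,1)).round()
    print(n,u,k(a),k(b))
g=lambda i:cv2.cvtColor(i[225:320,225:260],cv2.COLOR_BGR2GRAY).astype(np.float32)
print('catch/housing shift px',cv2.phaseCorrelate(g(a),g(b)), 'mean absdiff',np.abs(g(a)-g(b)).mean())
E
```

```text
t 19.25 p [ 0.6138 -0.0707  0.2138] jawyaw 41.43 x [-0.0021  0.     -1.    ] F [ 0.6 -0.  -0.2] w 0.0414
q [-0.19  0.56  0.3   1.66 -0.2   0.95  0.91]
qd 0.0018782112419995054 rise 0.07959545565390197
knob [236 258] [51. 50. 49.] [51. 50. 49.]
front face [270 281] [89. 93. 88.] [89. 93. 89.]
shoulder corner [283 275] [165. 171. 163.] [165. 171. 163.]
shoulder corner R [257 270] [111. 134. 148.] [111. 134. 148.]
capped place [272 249] [103.  97.  90.] [104.  99.  93.]
lifted cap side [267 234] [83. 81. 79.] [48. 47. 45.]
catch/housing shift px ((0.07384558008191533, -0.2792949778139686), 0.8432766353642499) mean absdiff 3.8198497
```

```bash
python3 - <<'E'
from h import *
a=cv2.imread('pics/s5.png',0); b=cv2.cvtColor(optics.grab_frame('scene'),cv2.COLOR_RGB2GRAY); c=cam('scene')
for z in(.117,.149,.197,.229): print(z,proj(c,[[.6138,-.0707,z]]).round(0))
for r in range(205,276,3): print(r,a[r,255:292:3],b[r,255:292:3])
E
```

```text
0.117 [[274. 260.]]
0.149 [[273. 249.]]
0.197 [[272. 232.]]
0.229 [[271. 220.]]
205 [ 76  63  44  33  32  36  33  30  28  96 115 117 123] [35 35 44 38 31 35 28 30 30 35 63 78 91]
208 [ 51  43  37  47  99  35  49  44  33 110 120 121 124] [39 34 36 37 34 36 37 35 38 37 37 62 89]
211 [ 43  37  35  52  77  35 105 124 122 120 119 121 123] [ 44 102  45  33  36  35  39  39  37  43  36  47  66]
214 [ 43  36  34  38  37  37 110 114 120 124 128 125 128] [98 58 35 75 84 32 39 36 53 33 31 33 38]
217 [ 41  35  33  44  36  99 115 112 113 116 123 124 128] [117  66  77  96  95  87  36  46  91  34  32  31  38]
220 [ 33  32  33  36  40 111 114 121 123 121 129 132 128] [118  88  93  96  96  96  40  37  41  33  33  30  30]
223 [ 32  32  32  35  45 117 119 124 128 128 131 131 127] [119  99  89  96  96  97  62  34  34  33  31  46  34]
226 [ 38  40  31  35  49 115 119 121 126 129 134 132 127] [117 115  50  85  97  97  63  34  32  32  32  45 112]
229 [ 36  38  30  33  67 118 122 123 126 129 128 128 130] [118 115  50  51  55  55  53  80  31  32  55 128 130]
232 [ 26  28  29  38  80 121 124 122 123 131 130 12
[... 928 characters left out ...]
203 204 160 208 213 213 213]
259 [130 133 149  68  40  39  44  45  46  52  97 214 201] [132 135 152 213 208 134  90 105 139 184 214 215 203]
262 [ 91 139 174 147  34  37  43  41  52  54 169 215 169] [ 92 139 172 214 161 160 195 147 125 163 214 216 170]
265 [ 85  87 209 210 114  43  39  38  52 155 213 216 153] [ 84  86 209 214 205 170  95 104 186 209 215 216 154]
268 [ 94 147 215 212 214 206 195 182 207 215 215 198 151] [ 92 149 216 214 215 214 214 216 215 214 216 200 153]
271 [121 141 182 194 204 211 213 215 215 214 216 166 156] [122 140 183 195 204 212 214 216 216 215 217 168 156]
274 [128  93  90  95 104 121 141 162 178 194 213 151 148] [128  94  92  96 106 121 140 163 180 194 213 153 148]
```

The cap's old place now shows the bare white neck, and the cap is in the jaws 8 cm up. The bottle and knob haven't changed. I'll hand it in.

```bash
python3 -c "
from workcell import bot
print(bot.job_done())"
```

```text
the job is handed in; nothing more can be done
None
```

The job is done and handed in at about 19 s on the robot's clock. The bottle is caught in the middle stand, and the cap is off and held in the gripper.

**What I did:** I gripped the bottle front and rear and slid it in at about 0.03 m/s. I kept it pressed against the back stop for about a second, until the catch was out. I then gripped the cap, pressed it about 6 mm, turned it about 52° anticlockwise and lifted it straight up.

**Last checks:**
- **Cap:** it is 8.0 cm above where it sat and level to about 0.1°. The joints are still, and the gripper opening of 41–42 mm shows the cap is held.
- **Bottle and catch:** in the scene camera, the bottle's shoulder and front and the catch knob match the picture taken before twisting. The neck is bare.
- **Other things:** I never went near the mug, jar or soap dish, but I did not check their positions at the end.

**What disagreed or went wrong:**
- My first estimate of the stand's lateral position was about 6 mm off. I corrected it from a closer look before pushing the bottle in.
- The bottle pitched about 1.5° twice on the way in, with up to 23 N from the counter, and I levelled it each time.
- The last picture could not be viewed because of the 12-picture limit, so I made the final scene checks from pixel values instead.

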